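Check a delivery of pencil tins for rockers and book it in

TASK

Press the left key on the delivery terminal to open the delivery. Then test each pencil tin on the counter by pressing one end of its lid: put the tins that stand steady in the wooden display tray and the ones that rock in the cardboard returns box, all lying flat on the tray floor, lid up. When all are sorted and let go, book the delivery by pressing the middle key and then the right key, fully and one at a time; leave the other things on the counter alone.

Things in the scene. Friction and masses are not known exactly. Their poses are not given: they have to be found in the camera images.
- tin1: closed metal pencil tin, 120 x 50 x 34 mm, about 0.15 kg; sides start 4 mm up over an inset plinth. Origin: centre of underside; x along the length, z up. Starts flat, length across the robot's view. All look alike and stand level, but some have a bowed base: pressed on the lid 45 mm from the middle with 1 to 6 N these tip about 0.07 rad (that spot sinks 3 mm), then right themselves
- tin2: pencil tin that looks exactly like tin1; may be steady or a rocker, may be absent; same size, origin and axes
- tin3: pencil tin that looks exactly like tin1; may be steady or a rocker, may be absent; same size, origin and axes
- tin4: pencil tin that looks exactly like tin1; may be steady or a rocker, may be absent; same size, origin and axes
- tin5: pencil tin that looks exactly like tin1; may be steady or a rocker, may be absent; same size, origin and axes
- tin6: pencil tin that looks exactly like tin1; may be steady or a rocker, may be absent; same size, origin and axes
- sale_tray: display tray of brown wood, fixed, 280 x 160 mm outside, walls 5 mm thick, 12 mm high, floor 4 mm thick; left or right of the tins. Origin: centre of underside, at counter level; x along the 280 mm length, y across. Holds three tins side by side, each lying across the tray (tin length along tray y) at about 80 mm spacing.
- returns_box: returns box, a shallow cardboard tray with two folded-out flaps along its long sides, fixed, 280 x 160 mm outside, walls 5 mm thick, 20 mm high, floor 4 mm thick; left or right of the tins. Origin: centre of underside, at counter level; x along the 280 mm length, y across. Holds three tins side by side, each lying across the tray (tin length along tray y) at about 80 mm spacing.
- terminal: delivery terminal, fixed: grey console 80 x 190 x 30 mm beyond the tins, low screen along its far edge up to 40 mm high, three equal white round keys in a row. Origin: centre of the underside; x away from the robot, y to the robot's left, yaw varies a little
- key_left (a joint): left (+y) key as seen from the robot: 0 = up, grows to 0.006 m fully down; springs back; fully down takes 5 N, it counts as pressed beyond 0.004 m
- key_left_top (a point): centre of the top face of the left (+y) key, 32 mm across; keys are 55 mm apart; press straight down
- key_middle (a joint): middle key as seen from the robot: 0 = up, grows to 0.006 m fully down; springs back; fully down takes 5 N, it counts as pressed beyond 0.004 m
- key_middle_top (a point): centre of the top face of the middle key, 32 mm across; keys are 55 mm apart; press straight down
- key_right (a joint): right (-y) key as seen from the robot: 0 = up, grows to 0.006 m fully down; springs back; fully down takes 5 N, it counts as pressed beyond 0.004 m
- key_right_top (a point): centre of the top face of the right (-y) key, 32 mm across; keys are 55 mm apart; press straight down
- pen_pot: bystander: dark metal pot 76 mm across, 95 mm high, with pens to 150 mm; origin centre of the underside
- stapler: bystander: stapler about 150 x 45 x 55 mm; origin centre of the underside
- notebooks: bystander: pile of three notebooks 150 x 210 x 40 mm; origin centre of the underside
- tape_dispenser: bystander: desk tape dispenser 150 x 55 x 80 mm; origin centre of the underside
Mind the look-alikes: they are no part of the job. What is shaped like the terminal but purple is not meant.

How it is judged:
By the outcome, as a careful person would: the job done as asked, in the order asked, and still so for the second after the job is handed in, with the robot touching nothing.
Of tin1, tin2, tin3, tin4, tin5, tin6 only 4 to 6 are there at a start; the rules pass over those that are not, and their reading is None.
At some moment in a run one of tin1, tin2, tin3, tin4, tin5, tin6 may be knocked a few centimetres aside while the robot is not near it.
Once in a run the grip may slacken for a moment while it holds something.
It also fails if it takes over 210 s, if anything falls off the work surface, if the arm or the gripper's body presses on something with over 40 N, if the wrist force passes 120 N, or if a joint passes its speed limit or range.

ROBOT

A 6-joint arm with a two-finger parallel gripper is mounted at the origin on the work surface. World frame = base frame: x ahead of the robot, y to its left, z up, the work surface at z = 0. Lengths are in m, angles in rad, forces in N, time in s.
With the tool pointing down it reaches from about 0.25 to 0.775 m from the base axis. Payload 4 kg.
Tool frame: the origin (TCP) lies between the finger pads; the fingertips stand 25 mm ahead of it and the grasp point (between the pads) lies 6 mm ahead of it (robot.tip_reach is the z of the fingertips in the tool frame, in m); z points along the fingers, y is the line along which they close (so a half turn about z gives the same grasp; the last joint's range is limited). The gripper opens to 94 mm and grips with 3 to 60 N. Pads are 16 mm wide; open, the fingers measure 119 mm over their backs; the gripper's body (75 mm by 177 mm) begins 78 mm behind the grasp point.
Start: joints at [-1.219, 0.087, 1.371, -0, 1.684, -0.103], TCP at [0.242, -0.494, 0.231] pointing down, gripper open.
Joint ranges: [-3.1, 3.1], [-0.76, 2.03], [0.27, 2.55], [-1.08, 4.22], [0.17, 2.65], [-2.57, 2.57]. Speed limits (rad/s): [2.79, 2.79, 3.14, 3.14, 3.14, 3.14].

INTERFACE

Orientations are given as [roll, pitch, yaw] about the fixed x, y, z axes, in that order (R = Rz(yaw) Ry(pitch) Rx(roll)).
In Python, from bench import robot gives the robot as it stands. The module is installed in compiled form; this text tells all that it offers.
- The arm moves only by the shell command python3 -m handwheel 'ROWS'. ROWS is JSON, a list of rows, each a list of 3 entries, a list of its own where there are three numbers: the turn, a rotation vector about the world's x, y, z in units of 90 degrees (1.0 is 90 degrees), then the shift along the world's x, y, z in units of 0.05 m (1.0 is 0.05 m), then the closure, from 0 (fully open) to 1 (shut). A call has 1 to 5 rows; each row shifts and turns the commanded pose from where the row before left it; what a row does not reach is not made up. A row lasts 1/10 s, in which the tool goes at most 50 mm and 8.59 degrees, less where a joint would pass 70% of its speed; a pose out of reach is approached as far as the arm can. A call with a number of a shift or a turn outside -1 to 1 is refused whole. A call with a gripper value outside its range is refused whole. The fingers move at their own pace and stop on an object; the grip force is fixed at half the most. Time passes only in rows, so rows that do not move let the fingers close. It gives the time, the measured TCP pose, the force, the opening and the grip force at its end, in the units of the state.
- robot.get_obs(): the state, without advancing time (a new reading comes with each control period).
- robot.snapshot(name): name is "side" or "top"; returns (picture, depth): 480x640x3 uint8, red, green, blue; 480x640 float32, m along the optical axis (not along the pixel's ray), 0 where there is no reading.
- robot.calibration(name): a dict with "mtx" (3x3 intrinsics, pixels), "extrinsics" (4x4, takes a point from camera to world coordinates). Camera axes: x right, y down, z forward; pixel columns grow to the right and rows downward; lengths in m; the calibration is good to about 2 mm. A picture is of the moment at which its call begins. calibration takes no time and is no camera call.
- robot.close_job(): hands the job in; it is judged then, once.
Trained networks look in the newest picture that a camera, given by its name, has taken for a name from the list of things; names that differ only in an ending like _2 or _b are one class to them, and where a whole thing is asked for, a point or a joint stands for the part that bears it (a point fixed in the world has none). Each returns a list of dicts, best first, with "p" (0 to 1); they miss things now and then, are a little off and sometimes report something else, mostly with a low value. They report only what shows in the picture. A call takes as long as a camera call. They do not tell look-alikes from the thing itself.
- robot.boxes_of(query, camera): "bbox" ([left, top, right, bottom] in pixels, round what is visible of it).
The state is a dict: "time": time; "joint_positions": joint angles; "qvel": joint speeds; "joint_torque": joint torques, N m; "tool_pos": TCP position; "ee_rot": TCP orientation; "wrist_force": force on the tool from outside, world axes, zero at the start; "wrist_torque": the same for the moment, N m; "width": finger opening in m; "finger_force": force on a finger pad.
Only numpy, scipy, OpenCV 4.12 (cv2) and the standard library are available. Lean on these libraries where they do the work, as an engineer would, in place of code of your own. Each camera call takes 0.05 s, during which the arm holds its last target. There are 200 camera calls.

## Working session

There is one attempt and no reset: what is moved stays moved. The work goes in short steps, Python scripts to look and compute and a shell command to move; the robot and the scene stay as the last step left them, time stands still between calls to the robot, and variables do not carry over. Pictures are saved under pics/ and viewed, at most 14 in all, crops included, and the job is handed in when it is done.

```bash
mkdir -p pics
cat > h.py <<'E'
import numpy as np,cv2
from bench import robot
def snap(n):
    im,d=robot.snapshot(n);c=robot.calibration(n);K=c["mtx"];T=np.array(c["extrinsics"])
    v,u=np.mgrid[:480,:640]
    P=np.stack([(u-K[0][2])/K[0][0]*d,(v-K[1][2])/K[1][1]*d,d,np.ones_like(d)],-1)@T.T
    P=P[...,:3];P[d==0]=np.nan
    return im,P
def save(n,im): cv2.imwrite(n,im[...,::-1])
E
python3 - <<'E'
from h import *
for n in("top","side"):
    im,P=snap(n);save(f"pics/{n}0.png",im);np.save(n+"0",P)
    for q in("tin1","sale_tray","returns_box","terminal","pen_pot","stapler","notebooks","tape_dispenser"):
        if n=="top":
            for b in robot.boxes_of(q,n):
                x=b["bbox"];m=P[int((x[1]+x[3])/2),int((x[0]+x[2])/2)];print(q,round(b["p"],2),np.round(x),m.round(3))
print(robot.get_obs(),robot.tip_reach)
E
```

```text
tin1 0.9 [359. 241. 394. 257.] [ 0.56  -0.18   0.033]
tin1 0.87 [299. 246. 338. 265.] [0.542 0.002 0.039]
tin1 0.71 [248. 240. 289. 265.] [0.554 0.158 0.037]
tin1 0.7 [300. 282. 338. 299.] [0.433 0.004 0.037]
tin1 0.56 [245. 284. 282. 303.] [0.427 0.173 0.035]
sale_tray 0.8 [183. 228. 235. 321.] [0.492 0.347 0.006]
sale_tray 0.2 [245. 242. 288. 265.] [0.552 0.165 0.032]
returns_box 0.75 [394. 226. 466. 318.] [ 0.491 -0.352  0.006]
terminal 0.89 [281. 183. 339. 223.] [0.715 0.025 0.027]
terminal 0.77 [186. 161. 246. 203.] [0.793 0.333 0.031]
terminal 0.59 [308. 203. 316. 213.] [0.691 0.022 0.053]
pen_pot 0.78 [138. 219. 176. 251.] [0.617 0.511 0.037]
pen_pot 0.64 [288. 206. 297. 217.] [0.682 0.082 0.053]
notebooks 0.66 [244. 243. 286. 265.] [0.548 0.168 0.034]
notebooks 0.44 [306. 202. 316. 214.] [0.691 0.025 0.052]
tape_dispenser 0.92 [499. 256. 525. 304.] [ 0.452 -0.588  0.059]
{'time': 0.5, 'joint_positions': array([-1.21907672e+00,  8.72443930e-02,  1.37075783e+00,  2.02736344e-05,
        1.68359546e+00, -1.03126438e-01]), 'qvel': array([-0.0018171 , -0.00015592, -0.00157643,  0.00282801, -0.00198845,
       -0.00188315]), 'joint_torque': array([-5.22218270e-04, -3.39625239e+01, -3.02266359e+01,  7.17034307e-02,
        2.43933796e-02, -3.31216143e-05]), 'tool_pos': array([ 0.24161709, -0.49408675,  0.23045221]), 'ee_rot': array([-3.14158972e+00, -2.05559815e-05,  4.54848332e-01]), 'wrist_force': array([1.23994925, 0.9275071 , 0.37579123]), 'wrist_torque': array([ 0.03300146,  0.03439368, -0.01028187]), 'finger_force': 0.0, 'width': 0.09436678482854868} 0.025
```

View pics/top0.png

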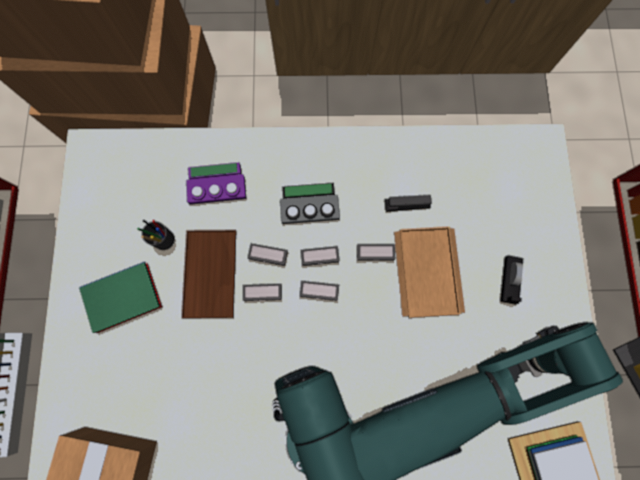

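View pics/side0.png

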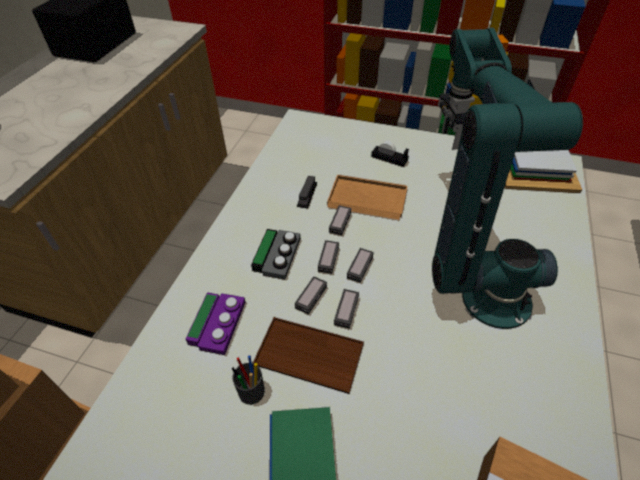

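```bash
cat >> h.py <<'E'
def rects(im,P,zl,zh,reg,amin=60):
    x,y,z=P[...,0],P[...,1],P[...,2]
    m=((z>zl)&(z<zh)&(x>reg[0])&(x<reg[1])&(y>reg[2])&(y<reg[3])).astype(np.uint8)
    n,L,S,_=cv2.connectedComponentsWithStats(m)
    out=[]
    for i in range(1,n):
        if S[i,4]<amin: continue
        p=P[L==i];(c,s,a)=cv2.minAreaRect(p[:,:2].astype(np.float32))
        a=np.deg2rad(a)
        if s[0]<s[1]: a+=np.pi/2;s=s[::-1]
        # yaw of long axis relative to world y, ±90
        yaw=(np.rad2deg(a)-90+90)%180-90
        out.append((np.round(c,4),np.round(s,3),round(yaw,1),round(float(np.median(p[:,2])),4),S[i,4],np.median(im[L==i],0)))
    return out
def tins(reg=(.33,.64,-.27,.27)):
    im,P=snap("top");return rects(im,P,.022,.048,reg)
E
python3 - <<'E'
from h import *
for n in("top","side"):
    im=cv2.imread(f"pics/{n}0.png")[...,::-1];P=np.load(n+"0.npy")
    print(n,"tins")
    for r in rects(im,P,.022,.048,(.33,.64,-.25,.27)):print(*r)
    # keys: white pixels on terminal
    x,y,z=P[...,0],P[...,1],P[...,2]
    m=((x>.6)&(x<.78)&(y>-.12)&(y<.15)&(im.min(-1)>150)&(z>.025)).astype(np.uint8)
    k,L,S,C=cv2.connectedComponentsWithStats(m)
    for i in range(1,k):
        if S[i,4]>15: print("key",S[i,4],np.nanmean(P[L==i],0).round(4),np.nanmin(P[L==i],0).round(3),np.nanmax(P[L==i],0).round(3))
    # trays: by colour
    hsv=cv2.cvtColor(im,cv2.COLOR_RGB2HSV)
    for s in(1,-1):
        m=((hsv[...,1]>80)&(hsv[...,0]<25)&(x>.25)&(x<.7)&(s*y>.22)&(s*y<.5)&(z<.05)).astype(np.uint8)
        k,L,S,C=cv2.connectedComponentsWithStats(m);i=1+np.argmax(S[1:,4]);p=P[L==i]
        print("tray",s,cv2.minAreaRect(p[:,:2].astype(np.float32)),np.percentile(p[:,2],[5,50,95,99]).round(3))
E
```

```text
top tins
[0.5508 0.1627] [0.122 0.052] -11.5 0.0343 633 [142. 140. 140.]
[ 0.5544 -0.1779] [0.12  0.053] -0.9 0.0349 617 [136. 128. 130.]
[ 0.5443 -0.0019] [0.121 0.053] 4.1 0.0349 627 [145. 141. 141.]
[0.4345 0.0015] [0.12  0.052] -6.9 0.0347 647 [146. 144. 144.]
[0.4323 0.1781] [0.121 0.053] -0.1 0.0346 669 [142. 142. 139.]
key 64 [ 0.6892 -0.0282  0.0531] [ 0.676 -0.041  0.046] [ 0.704 -0.016  0.064]
key 64 [0.6821 0.0818 0.0524] [0.669 0.07  0.047] [0.696 0.095 0.061]
key 62 [0.6856 0.0267 0.0529] [0.673 0.013 0.047] [0.698 0.041 0.059]
tray 1 ((0.4951997995376587, 0.3454495072364807), (0.15826356410980225, 0.2766745388507843), 89.78955078125) [-0.001  0.005  0.011  0.015]
tray -1 ((0.49112895131111145, -0.3468521535396576), (0.2787068486213684, 0.19570931792259216), 2.752322196960449) [0.    0.006 0.022 0.026]
side tins
[ 0.5548 -0.175 ] [0.126 0.051] -1.2 0.0326 377 [111. 103. 100.]
[0.5448 0.0016] [0.125 0.052] 5.0 0.0325 452 [118.5 110.5 109. ]
[0.4357 0.004 ] [0.123 0.052] -5.7 0.0323 482 [116.5 108.  106. ]
[0.5522 0.1653] [0.123 0.053] -12.3 0.0329 572 [114.  105.5 103. ]
[0.4335 0.1807] [0.123 0.052] 2.4 0.0327 603 [118. 111. 107.]
key 33 [ 0.691  -0.0263  0.0513] [ 0.68  -0.041  0.045] [ 0.703 -0.012  0.058]
key 39 [0.6868 0.029  0.0508] [0.675 0.015 0.046] [0.699 0.042 0.055]
key 41 [0.6834 0.0827 0.0507] [0.671 0.062 0.04 ] [0.696 0.095 0.055]
tray 1 ((0.49624645709991455, 0.34909218549728394), (0.27837032079696655, 0.1628084033727646), 0.09149050712585449) [-0.001  0.003  0.011  0.014]
tray -1 ((0.4926046133041382, -0.34448111057281494), (0.28729745745658875, 0.21845774352550507), 6.754305839538574) [-0.002  0.004  0.019  0.022]
```

```bash
A='python3 -m handwheel'
python3 -m handwheel '[[[0,0,0.0888],[0.588,0.768,-0.1],1],[[0,0,0.0888],[0.588,0.768,-0.1],1],[[0,0,0.0888],[0.588,0.768,-0.1],1],[[0,0,0.0888],[0.588,0.768,-0.1],1],[[0,0,0.0888],[0.588,0.768,-0.1],1]]'
python3 -m handwheel '[[[0,0,0.0888],[0.588,0.768,-0.1],1],[[0,0,0.0888],[0.588,0.768,-0.1],1],[[0,0,0.0888],[0.588,0.768,-0.1],1],[[0,0,0],[0.588,0.768,-0.1],1],[[0,0,0],[0.588,0.768,-0.1],1]]'
python3 -m handwheel '[[[0,0,0],[0.588,0.768,-0.1],1],[[0,0,0],[0.588,0.768,-0.1],1],[[0,0,0],[0.588,0.768,-0.1],1],[[0,0,0],[0.588,0.768,-0.1],1],[[0,0,0],[0.588,0.768,-0.1],1]]'
python3 -m handwheel '[[[0,0,0],[0,0,0],1],[[0,0,0],[0,0,0],1]]'
```

```text
time: 1.0
tool_pos: [0.3895, -0.3005, 0.2056]
ee_rot: [3.141, 0.0, 1.158]
wrist_force: [-0.2, -0.2, 0.6]
width: 0.0571
finger_force: 0.0
time: 1.5
tool_pos: [0.5366, -0.1083, 0.1806]
ee_rot: [3.141, 0.0, 1.571]
wrist_force: [0.9, -1.0, 0.9]
width: 0.0174
finger_force: 0.0
time: 2.0
tool_pos: [0.6836, 0.0837, 0.1553]
ee_rot: [3.141, 0.0, 1.571]
wrist_force: [1.1, -0.5, 0.5]
width: 0.001
finger_force: 0.0
time: 2.2
tool_pos: [0.6825, 0.0828, 0.154]
ee_rot: [-3.139, 0.001, 1.573]
wrist_force: [-0.7, -0.1, 1.2]
width: 0.0009
finger_force: 0.0
```

```bash
python3 -m handwheel '[[[0,0,0],[0,0,-0.7],1],[[0,0,0],[0,0,-0.7],1],[[0,0,0],[0,0,-0.1],1]]'
python3 -m handwheel '[[[0,0,0],[0,0,-0.06],1],[[0,0,0],[0,0,-0.06],1]]'
python3 -m handwheel '[[[0,0,0],[0,0,-0.04],1],[[0,0,0],[0,0,-0.04],1]]'
python3 -m handwheel '[[[0,0,0],[0,0,0],1]]'
```

```text
time: 2.5
tool_pos: [0.6792, 0.08, 0.076]
ee_rot: [-3.133, 0.001, 1.569]
wrist_force: [-1.5, -0.5, 1.8]
width: 0.0001
finger_force: 1.0
time: 2.7
tool_pos: [0.6837, 0.0811, 0.0771]
ee_rot: [3.137, -0.0, 1.57]
wrist_force: [-0.5, -0.3, 2.0]
width: 0.0006
finger_force: 0.7
time: 2.9
tool_pos: [0.6837, 0.0812, 0.0731]
ee_rot: [3.138, 0.001, 1.57]
wrist_force: [-0.5, -2.5, 4.4]
width: 0.0007
finger_force: 1.9
time: 3.0
tool_pos: [0.6837, 0.0812, 0.0724]
ee_rot: [3.138, 0.001, 1.57]
wrist_force: [-1.0, -2.0, 3.6]
width: 0.0005
finger_force: 2.1
```

Down about 4 mm; press the rest, then retreat.

```bash
python3 -m handwheel '[[[0,0,0],[0,0,-0.04],1],[[0,0,0],[0,0,-0.02],1],[[0,0,0],[0,0,0],1]]'
python3 -m handwheel '[[[0,0,0],[0,0,-0.03],1],[[0,0,0],[0,0,0],1]]'
python3 -m handwheel '[[[0,0,0],[0,0,0.3],1],[[0,0,0],[0,0,0.7],1],[[0,0,0],[0,0,0],1]]'
python3 - <<'E'
from h import *
im,P=snap("top");save("pics/t1.png",cv2.resize(im[150:330,150:490],None,fx=2,fy=2))
for r in rects(im,P,.022,.048,(.33,.64,-.25,.27)):print(*r)
E
```

```text
time: 3.3
tool_pos: [0.6838, 0.0812, 0.0712]
ee_rot: [3.137, 0.001, 1.57]
wrist_force: [-2.9, -3.4, 12.0]
width: 0.0005
finger_force: 5.7
time: 3.5
tool_pos: [0.6838, 0.0812, 0.0711]
ee_rot: [3.137, 0.001, 1.571]
wrist_force: [-5.1, -2.7, 15.2]
width: 0.0004
finger_force: 7.8
time: 3.8
tool_pos: [0.6855, 0.0828, 0.1218]
ee_rot: [3.132, -0.002, 1.571]
wrist_force: [1.0, 0.6, 1.1]
width: 0.0003
finger_force: 0.0
[0.5573 0.1956] [0.053 0.051] -10.9 0.0345 263 [151. 148. 149.]
[ 0.5542 -0.1781] [0.12  0.052] -1.2 0.0347 617 [145. 136. 139.]
[ 0.5451 -0.0144] [0.095 0.054] 4.0 0.0347 498 [130. 125. 126.]
[ 0.4321 -0.0184] [0.08  0.051] -6.2 0.0346 428 [141.5 134.  136.5]
[0.4327 0.2124] [0.053 0.051] 89.2 0.0346 283 [149. 151. 147.]
```

View pics/t1.png

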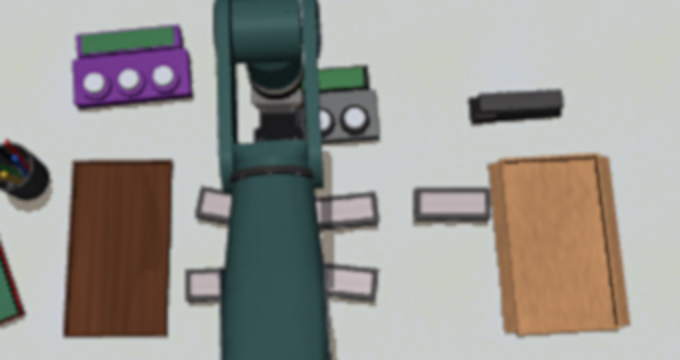

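```bash
python3 -m handwheel '[[[0,0,0],[-0.957,0.239,0],1],[[0,0,0],[-0.957,0.239,0],1],[[0,0,0],[-0.957,0.239,0],1],[[0,0,0],[0,0,-0.6],1],[[0,0,0],[0,0,-0.4],1]]'
python3 -m handwheel '[[[0,0,0],[0,0,0],1],[[0,0,0],[0,0,0],1],[[0,0,0],[0,0,0],1]]'
```

```text
time: 4.35
tool_pos: [0.5364, 0.1186, 0.0639]
ee_rot: [-3.139, -0.001, 1.572]
wrist_force: [0.2, -0.2, -0.5]
width: 0.0004
finger_force: 0.0
time: 4.65
tool_pos: [0.5399, 0.1179, 0.0667]
ee_rot: [3.14, -0.0, 1.571]
wrist_force: [0.8, 0.2, -0.0]
width: 0.0004
finger_force: 0.0
```

```bash
python3 -m handwheel '[[[0,0,0],[0,0,-0.06],1],[[0,0,0],[0,0,-0.06],1],[[0,0,0],[0,0,0],1]]'|grep -E "pos|force"
for i in 1 2 3 4 5; do python3 -m handwheel '[[[0,0,0],[0,0,-0.02],1],[[0,0,0],[0,0,0],1],[[0,0,0],[0,0,0],1]]'|grep -E "pos|force"; done
```

```text
tool_pos: [0.5391, 0.1177, 0.0598]
wrist_force: [-0.1, -0.3, 0.2]
finger_force: 0.0
tool_pos: [0.5392, 0.1177, 0.0592]
wrist_force: [-0.4, -0.2, 0.4]
finger_force: 0.3
tool_pos: [0.5392, 0.1174, 0.0583]
wrist_force: [-0.2, -2.6, 3.1]
finger_force: 1.3
tool_pos: [0.5391, 0.1176, 0.0571]
wrist_force: [-1.2, -2.2, 3.6]
finger_force: 1.6
tool_pos: [0.5392, 0.1177, 0.0566]
wrist_force: [-1.1, -3.1, 5.3]
finger_force: 2.8
tool_pos: [0.5393, 0.1176, 0.0565]
wrist_force: [-2.5, -2.9, 8.3]
finger_force: 4.6
```

```bash
python3 -m handwheel '[[[0,0,0],[0,0,0.4],1],[[0,0,0],[-0.713,0.1,0],1],[[0,0,0],[-0.713,0.1,0],1],[[0,0,0],[-0.713,0.1,0],1],[[0,0,0],[0,0,0],1]]'|grep -E "pos|force"
python3 -m handwheel '[[[0,0,0],[0,0,-0.1],1],[[0,0,0],[0,0,-0.1],1],[[0,0,0],[0,0,-0.02],1],[[0,0,0],[0,0,0],1]]'|grep -E "pos|force"
for i in 1 2 3 4 5; do python3 -m handwheel '[[[0,0,0],[0,0,-0.02],1],[[0,0,0],[0,0,0],1],[[0,0,0],[0,0,0],1]]'|grep -E "pos|force"; done
```

```text
tool_pos: [0.4274, 0.1338, 0.0732]
wrist_force: [0.7, 0.4, 0.5]
finger_force: 0.0
tool_pos: [0.4326, 0.1326, 0.0634]
wrist_force: [-0.0, -0.4, -0.5]
finger_force: 0.0
tool_pos: [0.4323, 0.1327, 0.0631]
wrist_force: [-0.6, -0.1, -0.2]
finger_force: 0.0
tool_pos: [0.4321, 0.1328, 0.062]
wrist_force: [0.4, 0.3, 0.3]
finger_force: 0.0
tool_pos: [0.432, 0.1327, 0.061]
wrist_force: [-0.1, -0.2, -0.4]
finger_force: 0.0
tool_pos: [0.4321, 0.1327, 0.0599]
wrist_force: [0.8, 0.0, 0.5]
finger_force: 0.0
tool_pos: [0.4323, 0.1328, 0.0593]
wrist_force: [-0.8, -0.3, 1.8]
finger_force: 1.0
```

```bash
for i in 1 2 ; do python3 -m handwheel '[[[0,0,0],[0,0,-0.02],1],[[0,0,0],[0,0,0],1],[[0,0,0],[0,0,0],1]]'|grep -E "pos|force"; done
```

```text
tool_pos: [0.4323, 0.1328, 0.0592]
wrist_force: [-3.0, -0.9, 7.4]
finger_force: 3.7
tool_pos: [0.4324, 0.1328, 0.0592]
wrist_force: [-4.7, -0.1, 13.0]
finger_force: 6.1
```

```bash
python3 -m handwheel '[[[0,0,0],[0,0,0.3],1],[[0,0,0],[0.08,-0.866,0],1],[[0,0,0],[0.08,-0.866,0],1],[[0,0,0],[0,0,-0.1],1],[[0,0,0],[0,0,-0.1],1]]'|grep -E "pos|force"
python3 -m handwheel '[[[0,0,0],[0,0,-0.02],1],[[0,0,0],[0,0,0],1],[[0,0,0],[0,0,0],1]]'|grep -E "pos|force"
for i in 1 2 3 4; do python3 -m handwheel '[[[0,0,0],[0,0,-0.02],1],[[0,0,0],[0,0,0],1],[[0,0,0],[0,0,0],1]]'|grep -E "pos|force"; done
```

```text
tool_pos: [0.4401, 0.0456, 0.0616]
wrist_force: [0.1, 0.6, -0.4]
finger_force: 0.0
tool_pos: [0.44, 0.0471, 0.0609]
wrist_force: [-0.3, 0.5, 0.5]
finger_force: 0.0
tool_pos: [0.4401, 0.0464, 0.0601]
wrist_force: [-0.6, 0.4, 0.4]
finger_force: 0.0
tool_pos: [0.4403, 0.0462, 0.0593]
wrist_force: [-0.0, 0.9, 1.3]
finger_force: 0.9
tool_pos: [0.4404, 0.0462, 0.0592]
wrist_force: [-3.1, 0.2, 8.7]
finger_force: 3.6
tool_pos: [0.4404, 0.0462, 0.0592]
wrist_force: [-4.8, -0.3, 13.5]
finger_force: 6.1
```

```bash
python3 -m handwheel '[[[0,0,0],[0,0,0.3],1],[[0,0,0],[0.67,-0.02,0],1],[[0,0,0],[0.67,-0.02,0],1],[[0,0,0],[0.67,-0.02,0],1],[[0,0,0],[0,0,0],1]]'|grep -E "pos|force"
python3 -m handwheel '[[[0,0,0],[0,0,-0.1],1],[[0,0,0],[0,0,-0.1],1],[[0,0,0],[0,0,-0.02],1],[[0,0,0],[0,0,0],1],[[0,0,0],[0,0,0],1]]'|grep -E "pos|force"
for i in 1 2 3 4; do python3 -m handwheel '[[[0,0,0],[0,0,-0.02],1],[[0,0,0],[0,0,0],1],[[0,0,0],[0,0,0],1]]'|grep -E "pos|force"; done
```

```text
tool_pos: [0.5436, 0.0426, 0.0714]
wrist_force: [0.0, -0.1, -0.1]
finger_force: 0.0
tool_pos: [0.5402, 0.0432, 0.0612]
wrist_force: [0.7, 0.1, -0.2]
finger_force: 0.0
tool_pos: [0.5406, 0.0431, 0.0602]
wrist_force: [0.5, 0.8, -0.6]
finger_force: 0.0
tool_pos: [0.5408, 0.0431, 0.0593]
wrist_force: [-0.1, 1.4, 2.6]
finger_force: 0.9
tool_pos: [0.5408, 0.0432, 0.0593]
wrist_force: [-2.4, -0.6, 6.9]
finger_force: 3.1
tool_pos: [0.5409, 0.0432, 0.0593]
wrist_force: [-3.9, 1.0, 10.5]
finger_force: 5.1
```

```bash
python3 -m handwheel '[[[0,0,0],[0,0,0.3],1],[[0,0,0],[0.07,-0.88,0],1],[[0,0,0],[0.07,-0.88,0],1],[[0,0,0],[0.07,-0.88,0],1],[[0,0,0],[0.07,-0.88,0],1]]'|grep -E "pos|force"
python3 -m handwheel '[[[0,0,0],[0,0,-0.1],1],[[0,0,0],[0,0,-0.1],1],[[0,0,0],[0,0,-0.02],1],[[0,0,0],[0,0,0],1],[[0,0,0],[0,0,0],1]]'|grep -E "pos|force"
for i in 1 2 3 4; do python3 -m handwheel '[[[0,0,0],[0,0,-0.02],1],[[0,0,0],[0,0,0],1],[[0,0,0],[0,0,0],1]]'|grep -E "pos|force"; done
```

```text
tool_pos: [0.5548, -0.1344, 0.0725]
wrist_force: [0.8, -0.4, 0.8]
finger_force: 0.0
tool_pos: [0.5547, -0.1315, 0.0611]
wrist_force: [0.1, -0.1, -0.3]
finger_force: 0.0
tool_pos: [0.5547, -0.1326, 0.0601]
wrist_force: [-0.1, 0.4, -0.5]
finger_force: 0.0
tool_pos: [0.5548, -0.1328, 0.0592]
wrist_force: [0.2, 0.2, 0.9]
finger_force: 0.5
tool_pos: [0.5549, -0.1323, 0.0585]
wrist_force: [-0.1, 3.8, 2.9]
finger_force: 2.1
tool_pos: [0.5548, -0.1328, 0.0571]
wrist_force: [-0.3, 3.0, 4.3]
finger_force: 1.9
```

```bash
python3 -m handwheel '[[[0,0,0],[0,0,0.8],0],[[0,0,0],[0,0,0.4],0],[[0,0,0],[0,0,0],0],[[0,0,0],[0,0,0],0],[[0,0,0],[0,0,0],0]]'
python3 - <<'E'
from h import *
for n in("top","side"):
    im,P=snap(n)
    for r in rects(im,P,.022,.048,(.33,.64,-.255,.27)):print(*r)
E
```

```text
time: 16.35
tool_pos: [0.5533, -0.1329, 0.1146]
ee_rot: [-3.138, -0.001, 1.57]
wrist_force: [0.3, 0.4, -0.9]
width: 0.0371
finger_force: 0.0
[0.5524 0.1644] [0.12  0.054] -12.3 0.0344 627 [148. 146. 146.]
[ 0.5551 -0.1997] [0.056 0.016] 69.9 0.0356 76 [153.5 146.5 147. ]
[ 0.5442 -0.002 ] [0.121 0.052] 4.7 0.0347 620 [150.5 147.  148. ]
[0.4353 0.0113] [0.102 0.051] -7.3 0.035 526 [165. 156. 159.]
[0.4327 0.1782] [0.121 0.052] 0.3 0.0345 673 [148. 147. 144.]
[ 0.5549 -0.1837] [0.139 0.052] -0.8 0.0323 323 [86. 78. 75.]
[ 0.5462 -0.0007] [0.129 0.052] 5.2 0.0326 455 [127. 117. 117.]
[0.4359 0.0048] [0.124 0.051] -7.1 0.0327 483 [122. 114. 112.]
[0.5521 0.1671] [0.124 0.052] -11.1 0.0326 582 [118. 111. 107.]
[0.4338 0.179 ] [0.125 0.052] 2.4 0.033 602 [125. 118. 115.]
```

```bash
python3 -m handwheel '[[[0,0,0],[0,-0.9,0],0],[[0,0,0],[0,0,0],0],[[0,0,0],[0,0,0],0],[[0,0,0],[0,0,0],0],[[0,0,0],[0,0,0],0]]'
python3 -m handwheel '[[[0,0,0],[0,0,-0.7],0],[[0,0,0],[0,0,-0.7],0],[[0,0,0],[0,0,-0.3],0],[[0,0,0],[0,0,0],0]]'
```

```text
time: 16.95
tool_pos: [0.5545, -0.177, 0.1166]
ee_rot: [-3.141, -0.0, 1.572]
wrist_force: [-0.3, -0.1, -0.1]
width: 0.085
finger_force: 0.0
time: 17.35
tool_pos: [0.5526, -0.1764, 0.0291]
ee_rot: [-3.136, -0.003, 1.571]
wrist_force: [0.1, -0.1, -0.1]
width: 0.0938
finger_force: 0.0
```

```bash
python3 -m handwheel '[[[0,0,0],[0,0,0],1],[[0,0,0],[0,0,0],1],[[0,0,0],[0,0,0],1],[[0,0,0],[0,0,0],1],[[0,0,0],[0,0,0],1]]'
python3 -m handwheel '[[[0,0,0],[0,0,0],1],[[0,0,0],[0,0,0.6],1],[[0,0,0],[0,0,0.4],1]]'
python3 - <<'E'
from h import *
for n in("top","side"):
    im=cv2.imread(f"pics/{n}0.png")[...,::-1];P=np.load(n+"0.npy")
    x,y,z=P[...,0],P[...,1],P[...,2];hsv=cv2.cvtColor(im,cv2.COLOR_RGB2HSV)
    col=(hsv[...,1]>80)&(hsv[...,0]<25)&(x>.25)&(x<.7)&(abs(y)>.22)&(abs(y)<.5)
    for s in(1,-1):
      for x0 in(.40,.45,.5,.55,.6):
        r=col&(y*s>0)&(abs(x-x0)<.012)
        yy=y[r];zz=z[r];b=np.arange(.25,.46,.01)
        print(n,s,x0,[int(1000*np.median(zz[abs(yy*s-t)<.005])) if (abs(yy*s-t)<.005).sum()>1 else None for t in b])
E
```

```text
time: 17.85
tool_pos: [0.555, -0.1781, 0.0329]
ee_rot: [3.14, 0.001, 1.571]
wrist_force: [0.3, 0.3, -1.1]
width: 0.0576
finger_force: 0.0
time: 18.15
tool_pos: [0.5542, -0.1777, 0.0822]
ee_rot: [-3.141, -0.001, 1.571]
wrist_force: [1.0, -0.3, -1.2]
width: 0.0498
finger_force: 29.9
top 1 0.4 [None, None, 11, 5, 3, 5, 6, 4, 4, 3, 4, 4, 3, 3, 2, 3, 4, 4, None, None, None]
top 1 0.45 [None, None, 12, 5, 5, 4, 2, 3, 4, 4, 4, 4, 3, 5, 5, 3, 3, 4, None, None, None]
top 1 0.5 [None, None, 12, 4, 4, 2, 4, 5, 3, 4, 4, 5, 4, 3, 4, 2, 4, 5, None, None, None]
top 1 0.55 [None, None, 11, 6, 4, 4, 4, 4, 3, 4, 3, 3, 4, 5, 3, 3, 4, 4, None, None, None]
top 1 0.6 [None, None, 7, 4, 5, 2, 4, 5, 4, 3, 4, 4, 5, 3, 5, 4, 4, 4, None, None, None]
top -1 0.4 [9, 13, 20, 4, 5, 3, 4, 4, 2, 4, 5, 5, 5, 5, 4, 5, 5, 5, 19, 15, 8]
top -1 0.45 [10, 14, 21, 5, 3, 5, 3, 4, 4, 5, 4, 5, 4, 6, 5, 4, 4, 8, 19, 13, None]
top -1 0.5 [10, 17, 19, 4, 6, 4, 6, 5, 5, 5, 4, 4, 4, 4, 5, 4, 3, 10, 19, 13, None]
top -1 0.55 [11, 18, 15, 4, 5, 4, 4, 4, 4, 4, 5, 5, 4, 5, 5, 6, 5, 12, 20, 11, None]
top -1 0.6 [13, 20, 7, 4, 3, 5, 3, 
[... 238 characters left out ...]
one, None, 8, 2, 2, 2, 1, 3, 2, 2, 2, 3, 2, 2, 2, 3, 2, 3, 11, None, None]
side 1 0.55 [None, None, 9, 3, 2, 2, 2, 2, 2, 3, 2, 2, 1, 1, 2, 3, 3, 3, 12, None, None]
side 1 0.6 [None, None, 7, 4, 1, 3, 3, 2, 2, 1, 3, 2, 2, 2, 2, 2, 2, 5, 10, None, None]
side -1 0.4 [8, 12, 17, None, 4, 1, 0, 1, 2, 3, 1, 1, 2, 2, 1, 1, 1, 6, 15, None, None]
side -1 0.45 [10, 13, 18, None, 4, 2, 2, 3, 0, 2, 0, 1, 1, 1, 3, 2, 2, 10, 13, None, None]
side -1 0.5 [9, 13, 17, None, 3, 1, 3, 0, 2, 3, 1, 2, 2, 1, 3, 2, 2, 10, None, None, None]
side -1 0.55 [18, 17, 14, 6, 4, 3, 2, 2, 2, 1, 2, 1, 1, 2, 2, 2, 3, 11, 10, None, None]
side -1 0.6 [11, 16, None, 3, 2, 0, 3, 2, 1, 2, 2, 0, 2, 1, 1, 0, 7, 12, None, None, None]
```

```bash
python3 -m handwheel '[[[0,0,0.041],[0.06,-0.835,0],1],[[0,0,0],[0.06,-0.835,0],1],[[0,0,0],[0.06,-0.835,0],1],[[0,0,0],[0.06,-0.835,0],1],[[0,0,0],[0,0,0],1]]'
python3 -m handwheel '[[[0,0,0],[0,0,-0.3],1],[[0,0,0],[0,0,-0.3],1],[[0,0,0],[0,0,-0.2],1],[[0,0,0],[0,0,-0.06],1],[[0,0,0],[0,0,0],1]]'
python3 -m handwheel '[[[0,0,0],[0,0,0],1],[[0,0,0],[0,0,0],1]]'
```

```text
time: 18.65
tool_pos: [0.5655, -0.3502, 0.0808]
ee_rot: [-3.141, 0.002, 1.63]
wrist_force: [0.2, 0.1, -2.6]
width: 0.0503
finger_force: 29.9
time: 19.15
tool_pos: [0.5663, -0.3435, 0.0378]
ee_rot: [-3.14, -0.001, 1.636]
wrist_force: [-0.2, 0.7, -1.6]
width: 0.0499
finger_force: 30.0
time: 19.35
tool_pos: [0.5671, -0.3449, 0.0398]
ee_rot: [3.14, 0.001, 1.636]
wrist_force: [-0.3, 0.3, -2.3]
width: 0.05
finger_force: 30.0
```

```bash
python3 -m handwheel '[[[0,0,0],[0,0,-0.06],1],[[0,0,0],[0,0,0],1],[[0,0,0],[0,0,0],1]]'
python3 -m handwheel '[[[0,0,0],[0,0,-0.02],1],[[0,0,0],[0,0,0],1],[[0,0,0],[0,0,0],1]]'
```

```text
time: 19.65
tool_pos: [0.5668, -0.345, 0.0363]
ee_rot: [3.141, 0.0, 1.635]
wrist_force: [0.3, -0.7, -1.8]
width: 0.0499
finger_force: 30.0
time: 19.95
tool_pos: [0.5668, -0.3451, 0.0362]
ee_rot: [3.141, 0.001, 1.635]
wrist_force: [-0.9, 1.3, 4.5]
width: 0.0497
finger_force: 30.0
```

```bash
python3 -m handwheel '[[[0,0,0],[0,0,0],0.3],[[0,0,0],[0,0,0],0.3],[[0,0,0],[0,0,0],0.3],[[0,0,0],[0,0,0],0.3]]'
python3 -m handwheel '[[[0,0,0],[0,0,0.6],0.3],[[0,0,0],[0,0,0.9],0.3],[[0,0,0],[-0.027,0.928,0],0.3],[[0,0,0],[-0.027,0.928,0],0.3],[[0,0,0],[-0.027,0.928,0],0]]'
python3 -m handwheel '[[[0,0,-0.057],[-0.027,0.928,0],0],[[0,0,-0.057],[-0.027,0.928,0],0],[[0,0,-0.057],[-0.027,0.928,0],0],[[0,0,0],[-0.027,0.928,0],0],[[0,0,0],[-0.027,0.928,0],0]]'
python3 -m handwheel '[[[0,0,0],[-0.027,0.928,0],0],[[0,0,0],[-0.027,0.928,0],0],[[0,0,0],[-0.027,0.928,0],0],[[0,0,0],[0,0,0],0],[[0,0,0],[0,0,0],0]]'
python3 - <<'E'
from h import *
for n in("top","side"):
    im,P=snap(n)
    print("box")
    for r in rects(im,P,.028,.055,(.33,.64,-.42,-.25)):print(*r)
    print("tins")
    for r in rects(im,P,.022,.048,(.33,.64,-.245,.27)):print(*r)
E
```

```text
time: 20.35
tool_pos: [0.5665, -0.3448, 0.0344]
ee_rot: [-3.141, -0.0, 1.635]
wrist_force: [-0.2, 1.1, 0.2]
width: 0.0658
finger_force: 0.0
time: 20.85
tool_pos: [0.5625, -0.2046, 0.1104]
ee_rot: [3.14, 0.0, 1.634]
wrist_force: [0.2, 0.1, 0.3]
width: 0.071
finger_force: 0.0
time: 21.35
tool_pos: [0.5555, 0.0282, 0.11]
ee_rot: [3.141, -0.0, 1.366]
wrist_force: [0.5, 0.6, -0.0]
width: 0.094
finger_force: 0.0
time: 21.85
tool_pos: [0.5515, 0.1664, 0.1098]
ee_rot: [3.142, 0.001, 1.369]
wrist_force: [-0.5, 0.4, -0.7]
width: 0.0938
finger_force: 0.0
box
[ 0.5674 -0.3473] [0.122 0.054] 2.4 0.0389 628 [138.  125.5 128. ]
tins
[ 0.5445 -0.0019] [0.121 0.053] 4.4 0.0344 624 [149. 145. 145.]
[0.5425 0.1123] [0.055 0.025] -83.2 0.0341 98 [86.  82.5 82. ]
[0.4347 0.0018] [0.121 0.052] -6.2 0.0345 650 [150.5 147.  148.5]
box
tins
[ 0.5461 -0.0302] [0.065 0.047] 5.8 0.0327 164 [133.  123.5 121.5]
[0.4355 0.005 ] [0.125 0.052] -7.4 0.0326 488 [123.5 114.5 113. ]
[0.5532 0.1677] [0.123 0.053] -12.7 0.0326 552 [94. 87. 86.]
[0.434  0.1801] [0.126 0.053] 2.0 0.0328 605 [93. 86. 84.]
```

```bash
python3 -m handwheel '[[[0,0,0],[0,0,-0.7],0],[[0,0,0],[0,0,-0.6],0],[[0,0,0],[0,0,-0.25],0],[[0,0,0],[0,0,0],0],[[0,0,0],[0,0,0],0]]'
python3 -m handwheel '[[[0,0,0],[0,0,0],1],[[0,0,0],[0,0,0],1],[[0,0,0],[0,0,0],1],[[0,0,0],[0,0,0],1],[[0,0,0],[0,0,0],1]]'
python3 -m handwheel '[[[0,0,0],[0,0,0],1],[[0,0,0],[0,0,0],1],[[0,0,0],[0,0,0],1]]'
python3 -m handwheel '[[[0,0,0],[0,0,0.6],1],[[0,0,0],[0,0,0.6],1],[[0,0,0],[0,0,0.4],1],[[0,0,0],[0,0,0],1]]'
```

```text
time: 22.45
tool_pos: [0.5526, 0.1649, 0.0335]
ee_rot: [3.14, -0.0, 1.365]
wrist_force: [-0.1, 0.1, -0.3]
width: 0.0937
finger_force: 0.0
time: 22.95
tool_pos: [0.5518, 0.1657, 0.0328]
ee_rot: [3.141, -0.0, 1.367]
wrist_force: [0.0, -0.6, 0.2]
width: 0.0574
finger_force: 0.0
time: 23.25
tool_pos: [0.5518, 0.1656, 0.0326]
ee_rot: [3.141, -0.0, 1.367]
wrist_force: [-0.5, 0.1, 1.2]
width: 0.0498
finger_force: 30.0
time: 23.65
tool_pos: [0.5538, 0.166, 0.116]
ee_rot: [3.135, -0.003, 1.367]
wrist_force: [1.3, -0.9, -1.0]
width: 0.0494
finger_force: 30.0
```

```bash
python3 -m handwheel '[[[0,0,0.04],[-0.22,-0.862,0],1],[[0,0,0.04],[-0.22,-0.862,0],1],[[0,0,0.04],[-0.22,-0.862,0],1],[[0,0,0.04],[-0.22,-0.862,0],1],[[0,0,0],[-0.22,-0.862,0],1]]'
python3 -m handwheel '[[[0,0,0],[-0.22,-0.862,0],1],[[0,0,0],[-0.22,-0.862,0],1],[[0,0,0],[-0.22,-0.862,0],1],[[0,0,0],[-0.22,-0.862,0],1],[[0,0,0],[-0.22,-0.862,0],1]]'
python3 -m handwheel '[[[0,0,0],[-0.22,-0.862,0],1],[[0,0,0],[-0.22,-0.862,0],1],[[0,0,0],[0,0,0],1],[[0,0,0],[0,0,0],1],[[0,0,0],[0,0,0],1]]'
```

```text
time: 24.15
tool_pos: [0.4949, -0.0512, 0.1103]
ee_rot: [-3.139, -0.001, 1.619]
wrist_force: [1.1, -0.3, -1.4]
width: 0.0495
finger_force: 30.0
time: 24.65
tool_pos: [0.4401, -0.2664, 0.1104]
ee_rot: [-3.139, -0.002, 1.618]
wrist_force: [1.4, -0.4, -1.0]
width: 0.0499
finger_force: 30.0
time: 25.15
tool_pos: [0.4195, -0.3502, 0.1111]
ee_rot: [-3.14, -0.003, 1.618]
wrist_force: [-0.1, 0.6, -1.2]
width: 0.05
finger_force: 30.0
```

```bash
python3 -m handwheel '[[[0,0,0],[0,0,-0.5],1],[[0,0,0],[0,0,-0.5],1],[[0,0,0],[0,0,-0.3],1],[[0,0,0],[0,0,-0.16],1],[[0,0,0],[0,0,0],1]]'
python3 -m handwheel '[[[0,0,0],[0,0,0],1],[[0,0,0],[0,0,-0.02],1],[[0,0,0],[0,0,0],1]]'
```

```text
time: 25.65
tool_pos: [0.4195, -0.3504, 0.0383]
ee_rot: [-3.14, -0.002, 1.619]
wrist_force: [0.1, 0.6, -1.3]
width: 0.0499
finger_force: 30.0
time: 25.95
tool_pos: [0.4203, -0.3522, 0.0396]
ee_rot: [3.14, 0.002, 1.618]
wrist_force: [0.7, 1.4, -2.3]
width: 0.0499
finger_force: 30.0
```

```bash
python3 -m handwheel '[[[0,0,0],[0,0,-0.04],1],[[0,0,0],[0,0,-0.01],1],[[0,0,0],[0,0,0],1]]'
python3 -m handwheel '[[[0,0,0],[0,0,-0.01],1],[[0,0,0],[0,0,0],1],[[0,0,0],[0,0,0],1]]'
```

```text
time: 26.25
tool_pos: [0.42, -0.352, 0.0366]
ee_rot: [3.141, 0.001, 1.618]
wrist_force: [0.0, -0.3, 1.6]
width: 0.0498
finger_force: 30.0
time: 26.55
tool_pos: [0.42, -0.352, 0.0366]
ee_rot: [3.141, 0.001, 1.618]
wrist_force: [-0.8, 0.8, 5.1]
width: 0.0496
finger_force: 30.0
```

```bash
python3 -m handwheel '[[[0,0,0],[0,0,0],0.3],[[0,0,0],[0,0,0],0.3],[[0,0,0],[0,0,0],0.3],[[0,0,0],[0,0,0],0.3]]'
python3 -m handwheel '[[[0,0,0],[0,0,0.6],0.3],[[0,0,0],[0,0,0.9],0.3],[[0,0,-0.053],[0.037,0.889,0],0.3],[[0,0,-0.053],[0.037,0.889,0],0.3],[[0,0,0],[0.037,0.889,0],0]]'
python3 -m handwheel '[[[0,0,0],[0.037,0.889,0],0],[[0,0,0],[0.037,0.889,0],0],[[0,0,0],[0.037,0.889,0],0],[[0,0,0],[0.037,0.889,0],0],[[0,0,0],[0.037,0.889,0],0]]'
python3 -m handwheel '[[[0,0,0],[0,0,0],0],[[0,0,0],[0,0,0],0],[[0,0,0],[0,0,0],0]]'
python3 - <<'E'
from h import *
for n in("top","side"):
    im,P=snap(n)
    print("box")
    for r in rects(im,P,.028,.055,(.33,.64,-.42,-.25)):print(*r)
    print("tins")
    for r in rects(im,P,.022,.048,(.33,.64,-.245,.27)):print(*r)
E
```

```text
time: 26.95
tool_pos: [0.4196, -0.3515, 0.0351]
ee_rot: [-3.141, -0.0, 1.618]
wrist_force: [0.5, 0.2, -0.6]
width: 0.0658
finger_force: 0.0
time: 27.45
tool_pos: [0.4253, -0.2172, 0.1108]
ee_rot: [3.14, 0.0, 1.449]
wrist_force: [0.3, 1.1, 0.2]
width: 0.071
finger_force: 0.0
time: 27.95
tool_pos: [0.4343, 0.0057, 0.1106]
ee_rot: [3.141, -0.0, 1.451]
wrist_force: [1.3, -0.5, -1.0]
width: 0.094
finger_force: 0.0
time: 28.25
tool_pos: [0.4346, 0.0031, 0.1104]
ee_rot: [3.142, 0.001, 1.451]
wrist_force: [0.7, -0.1, -0.6]
width: 0.0942
finger_force: 0.0
box
[ 0.567  -0.3476] [0.122 0.053] 2.8 0.0389 627 [134. 122. 124.]
[ 0.4197 -0.3522] [0.122 0.051] 3.0 0.039 656 [141.  132.  134.5]
tins
[ 0.5645 -0.0085] [0.112 0.038] -10.6 0.0348 130 [101.  101.  101.5]
[0.4328 0.1781] [0.121 0.053] -0.0 0.0342 671 [144. 143. 140.]
[0.4312 0.0516] [0.032 0.022] 90.0 0.0336 64 [75.5 73.5 74.5]
box
[ 0.5736 -0.3379] [0.123 0.047] 8.8 0.0364 191 [117. 100.  98.]
[ 0.4196 -0.3194] [0.067 0.049] 2.7 0.0359 167 [82. 75. 69.]
tins
[0.5458 0.0019] [0.123 0.053] 5.9 0.0326 458 [120. 111. 110.]
[0.4359 0.0056] [0.128 0.053] -5.6 0.0325 483 [91. 84. 82.]
[0.4337 0.1807] [0.125 0.052] 2.1 0.0329 601 [120. 113. 110.]
```

```bash
python3 -m handwheel '[[[0,0,0],[0,0,-0.7],0],[[0,0,0],[0,0,-0.6],0],[[0,0,0],[0,0,-0.25],0],[[0,0,0],[0,0,0],0],[[0,0,0],[0,0,0],0]]'
python3 -m handwheel '[[[0,0,0],[0,0,0],1],[[0,0,0],[0,0,0],1],[[0,0,0],[0,0,0],1],[[0,0,0],[0,0,0],1],[[0,0,0],[0,0,0],1]]'
python3 -m handwheel '[[[0,0,0],[0,0,0],1],[[0,0,0],[0,0,0],1],[[0,0,0],[0,0,0],1]]'
python3 -m handwheel '[[[0,0,0],[0,0,0.6],1],[[0,0,0],[0,0,0.6],1],[[0,0,0],[0,0,0.4],1],[[0,0,0],[0,0,0],1]]'
```

```text
time: 28.85
tool_pos: [0.4353, 0.0033, 0.0338]
ee_rot: [3.14, 0.0, 1.45]
wrist_force: [-0.8, -0.1, 0.4]
width: 0.0942
finger_force: 0.0
time: 29.35
tool_pos: [0.4347, 0.004, 0.0333]
ee_rot: [3.141, 0.0, 1.452]
wrist_force: [0.3, -0.2, 0.3]
width: 0.0574
finger_force: 0.0
time: 29.65
tool_pos: [0.4347, 0.004, 0.0331]
ee_rot: [3.141, -0.0, 1.451]
wrist_force: [0.6, 0.6, 1.3]
width: 0.05
finger_force: 30.0
time: 30.05
tool_pos: [0.4365, 0.0037, 0.1158]
ee_rot: [3.135, 0.0, 1.451]
wrist_force: [0.4, -0.5, -1.6]
width: 0.05
finger_force: 30.0
```

```bash
python3 -m handwheel '[[[0,0,0.038],[0.152,0.86,0],1],[[0,0,0.038],[0.152,0.86,0],1],[[0,0,0],[0.152,0.86,0],1],[[0,0,0],[0.152,0.86,0],1],[[0,0,0],[0.152,0.86,0],1]]'
python3 -m handwheel '[[[0,0,0],[0.152,0.86,0],1],[[0,0,0],[0.152,0.86,0],1],[[0,0,0],[0.152,0.86,0],1],[[0,0,0],[0,0,0],1],[[0,0,0],[0,0,0],1]]'
python3 -m handwheel '[[[0,0,0],[0,0,-0.5],1],[[0,0,0],[0,0,-0.5],1],[[0,0,0],[0,0,-0.3],1],[[0,0,0],[0,0,-0.16],1],[[0,0,0],[0,0,0],1]]'
python3 -m handwheel '[[[0,0,0],[0,0,-0.02],1],[[0,0,0],[0,0,-0.02],1],[[0,0,0],[0,0,-0.02],1],[[0,0,0],[0,0,0],1],[[0,0,0],[0,0,0],1]]'
```

```text
time: 30.55
tool_pos: [0.4714, 0.2203, 0.1106]
ee_rot: [-3.138, 0.001, 1.571]
wrist_force: [0.3, -0.4, -0.9]
width: 0.0495
finger_force: 30.0
time: 31.05
tool_pos: [0.4941, 0.348, 0.1101]
ee_rot: [-3.138, 0.003, 1.573]
wrist_force: [-0.5, -1.1, -1.9]
width: 0.0499
finger_force: 30.0
time: 31.55
tool_pos: [0.495, 0.3469, 0.0392]
ee_rot: [-3.14, 0.001, 1.57]
wrist_force: [-0.3, -0.5, -0.9]
width: 0.05
finger_force: 30.0
time: 32.05
tool_pos: [0.4954, 0.3481, 0.0372]
ee_rot: [3.141, -0.0, 1.571]
wrist_force: [0.2, -0.3, -2.2]
width: 0.0499
finger_force: 30.0
```

```bash
python3 -m handwheel '[[[0,0,0],[0,0,-0.02],1],[[0,0,0],[0,0,0],1]]'
python3 -m handwheel '[[[0,0,0],[0,0,0],0.3],[[0,0,0],[0,0,0],0.3],[[0,0,0],[0,0,0],0.3],[[0,0,0],[0,0,0],0.3]]'
python3 -m handwheel '[[[0,0,0],[0,0,0.6],0.3],[[0,0,0],[0,0,0.9],0.3],[[0,0,0],[-0.313,-0.845,0],0],[[0,0,0],[-0.313,-0.845,0],0],[[0,0,0],[-0.313,-0.845,0],0]]'
python3 -m handwheel '[[[0,0,0],[-0.313,-0.845,0],0],[[0,0,0],[0,0,0],0],[[0,0,0],[0,0,0],0],[[0,0,0],[0,0,0],0]]'
python3 - <<'E'
from h import *
for n in("top","side"):
    im,P=snap(n)
    for r in rects(im,P,.022,.055,(.33,.64,-.245,.42)):print(*r)
E
```

```text
time: 32.25
tool_pos: [0.4955, 0.3481, 0.0371]
ee_rot: [3.141, -0.0, 1.571]
wrist_force: [-2.5, 0.1, 4.5]
width: 0.0499
finger_force: 30.0
time: 32.65
tool_pos: [0.4953, 0.3479, 0.0358]
ee_rot: [-3.142, 0.0, 1.571]
wrist_force: [-0.1, 0.1, 0.1]
width: 0.0659
finger_force: 0.0
time: 33.15
tool_pos: [0.4481, 0.2201, 0.1114]
ee_rot: [3.14, -0.0, 1.572]
wrist_force: [0.1, -0.2, 0.9]
width: 0.0863
finger_force: 0.0
time: 33.55
tool_pos: [0.4334, 0.1797, 0.1114]
ee_rot: [3.14, -0.001, 1.571]
wrist_force: [-0.1, -0.6, 1.0]
width: 0.094
finger_force: 0.0
[ 0.5435 -0.0023] [0.121 0.052] 5.7 0.0344 625 [145. 141. 142.]
[0.4945 0.3708] [0.071 0.051] -0.3 0.0387 364 [128.5 121.5 123.5]
[0.4327 0.1339] [0.05  0.033] -88.2 0.0343 157 [97. 96. 95.]
[ 0.5526 -0.0265] [0.069 0.04 ] 16.4 0.0328 138 [140.  130.  127.5]
[0.4341 0.1798] [0.126 0.053] 0.1 0.0329 599 [91. 84. 82.]
[0.4963 0.3481] [0.123 0.053] 0.9 0.0366 764 [109.  101.  100.5]
```

```bash
python3 -m handwheel '[[[0,0,0],[0,0,-0.7],0],[[0,0,0],[0,0,-0.6],0],[[0,0,0],[0,0,-0.25],0],[[0,0,0],[0,0,0],0],[[0,0,0],[0,0,0],0]]'
python3 -m handwheel '[[[0,0,0],[0,0,0],1],[[0,0,0],[0,0,0],1],[[0,0,0],[0,0,0],1],[[0,0,0],[0,0,0],1],[[0,0,0],[0,0,0],1]]'
python3 -m handwheel '[[[0,0,0],[0,0,0],1],[[0,0,0],[0,0,0],1],[[0,0,0],[0,0,0],1]]'
python3 -m handwheel '[[[0,0,0],[0,0,0.6],1],[[0,0,0],[0,0,0.6],1],[[0,0,0],[0,0,0.4],1],[[0,0,0],[0,0,0],1]]'
```

```text
time: 34.15
tool_pos: [0.4335, 0.1796, 0.0343]
ee_rot: [3.14, -0.0, 1.571]
wrist_force: [-0.3, -0.5, 0.9]
width: 0.0942
finger_force: 0.0
time: 34.65
tool_pos: [0.4329, 0.1789, 0.0338]
ee_rot: [3.141, -0.0, 1.571]
wrist_force: [-0.3, -0.1, -0.5]
width: 0.0573
finger_force: 0.0
time: 34.95
tool_pos: [0.4328, 0.1789, 0.0336]
ee_rot: [3.141, 0.0, 1.571]
wrist_force: [-0.2, -0.0, 1.4]
width: 0.0496
finger_force: 29.9
time: 35.35
tool_pos: [0.4348, 0.1795, 0.1165]
ee_rot: [3.135, -0.002, 1.571]
wrist_force: [0.8, -0.2, -1.8]
width: 0.0499
finger_force: 29.9
```

```bash
python3 -m handwheel '[[[0,0,0],[-0.095,0.845,0],1],[[0,0,0],[-0.095,0.845,0],1],[[0,0,0],[-0.095,0.845,0],1],[[0,0,0],[-0.095,0.845,0],1],[[0,0,0],[0,0,0],1]]'
python3 -m handwheel '[[[0,0,0],[0,0,-0.5],1],[[0,0,0],[0,0,-0.5],1],[[0,0,0],[0,0,-0.3],1],[[0,0,0],[0,0,-0.16],1],[[0,0,0],[0,0,0],1]]'
python3 -m handwheel '[[[0,0,0],[0,0,-0.02],1],[[0,0,0],[0,0,-0.02],1],[[0,0,0],[0,0,-0.02],1],[[0,0,0],[0,0,0],1],[[0,0,0],[0,0,0],1]]'
python3 -m handwheel '[[[0,0,0],[0,0,-0.015],1],[[0,0,0],[0,0,0],1]]'
```

```text
time: 35.85
tool_pos: [0.4117, 0.3517, 0.1111]
ee_rot: [-3.138, -0.0, 1.576]
wrist_force: [0.9, -0.3, -1.8]
width: 0.0502
finger_force: 29.9
time: 36.35
tool_pos: [0.4129, 0.3467, 0.0389]
ee_rot: [-3.139, 0.002, 1.57]
wrist_force: [-0.4, 0.1, -1.7]
width: 0.0501
finger_force: 29.9
time: 36.85
tool_pos: [0.4138, 0.348, 0.0377]
ee_rot: [3.141, -0.0, 1.571]
wrist_force: [0.1, -0.3, -1.3]
width: 0.0498
finger_force: 29.9
time: 37.05
tool_pos: [0.4139, 0.3481, 0.0375]
ee_rot: [3.141, -0.0, 1.571]
wrist_force: [-2.1, -1.0, 2.9]
width: 0.05
finger_force: 29.9
```

```bash
python3 -m handwheel '[[[0,0,0],[0,0,0],0.3],[[0,0,0],[0,0,0],0.3],[[0,0,0],[0,0,0],0.3],[[0,0,0],[0,0,0],0.3]]'
python3 -m handwheel '[[[0,0,0],[0,0,0.6],0.3],[[0,0,0],[0,0,0.9],0.3],[[0,0,0],[0.328,-0.871,0],0],[[0,0,0],[0.328,-0.871,0],0],[[0,0,0.055],[0.328,-0.871,0],0]]'
python3 -m handwheel '[[[0,0,0],[0.328,-0.871,0],0],[[0,0,0],[0.328,-0.871,0],0],[[0,0,0],[0.328,-0.871,0],0],[[0,0,0],[0.328,-0.871,0],0],[[0,0,0],[0.328,-0.871,0],0]]'
python3 -m handwheel '[[[0,0,0],[0,0,0],0],[[0,0,0],[0,0,0],0],[[0,0,0],[0,0,0],0]]'
python3 - <<'E'
from h import *
for n in("top","side"):
    im,P=snap(n)
    for r in rects(im,P,.022,.055,(.33,.64,-.245,.42)):print(*r)
E
```

```text
time: 37.45
tool_pos: [0.4138, 0.3479, 0.0366]
ee_rot: [3.142, 0.0, 1.571]
wrist_force: [0.3, -0.5, 1.1]
width: 0.066
finger_force: 0.0
time: 37.95
tool_pos: [0.4635, 0.2163, 0.1124]
ee_rot: [3.14, -0.0, 1.661]
wrist_force: [1.1, 0.1, -0.4]
width: 0.0864
finger_force: 0.0
time: 38.45
tool_pos: [0.5454, -0.0024, 0.1118]
ee_rot: [3.141, -0.0, 1.657]
wrist_force: [-0.2, -0.5, 0.0]
width: 0.0935
finger_force: 0.0
time: 38.75
tool_pos: [0.5446, 0.0004, 0.1115]
ee_rot: [-3.141, -0.001, 1.658]
wrist_force: [0.6, -0.3, -0.2]
width: 0.0941
finger_force: 0.0
[0.5394 0.043 ] [0.05 0.03] -84.1 0.035 140 [119.  114.5 117. ]
[0.4944 0.3458] [0.122 0.05 ] -1.1 0.0383 666 [128. 120. 123.]
[0.4133 0.3464] [0.121 0.051] -0.1 0.0385 683 [130. 122. 124.]
[0.5455 0.0009] [0.126 0.051] 5.3 0.0326 456 [93.  86.5 85. ]
[0.4964 0.3478] [0.124 0.052] 0.8 0.0368 757 [113. 106. 104.]
[0.4151 0.3496] [0.121 0.053] 0.6 0.0368 787 [113. 105. 104.]
```

```bash
python3 -m handwheel '[[[0,0,0],[0,0,-0.7],0],[[0,0,0],[0,0,-0.6],0],[[0,0,0],[0,0,-0.25],0],[[0,0,0],[0,0,0],0],[[0,0,0],[0,0,0],0]]'
python3 -m handwheel '[[[0,0,0],[0,0,0],1],[[0,0,0],[0,0,0],1],[[0,0,0],[0,0,0],1],[[0,0,0],[0,0,0],1],[[0,0,0],[0,0,0],1]]'
python3 -m handwheel '[[[0,0,0],[0,0,0],1],[[0,0,0],[0,0,0],1],[[0,0,0],[0,0,0],1]]'
python3 -m handwheel '[[[0,0,0],[0,0,0.6],1],[[0,0,0],[0,0,0.6],1],[[0,0,0],[0,0,0.4],1],[[0,0,0],[0,0,0],1]]'
```

```text
time: 39.35
tool_pos: [0.5456, 0.0001, 0.0353]
ee_rot: [3.14, 0.0, 1.658]
wrist_force: [0.2, 0.2, 0.8]
width: 0.094
finger_force: 0.0
time: 39.85
tool_pos: [0.5451, -0.0005, 0.0345]
ee_rot: [3.141, 0.0, 1.657]
wrist_force: [0.0, -0.4, -0.0]
width: 0.0573
finger_force: 0.0
time: 40.15
tool_pos: [0.5449, -0.0005, 0.0343]
ee_rot: [-3.141, 0.0, 1.657]
wrist_force: [-1.4, 1.0, 0.0]
width: 0.0502
finger_force: 30.0
time: 40.55
tool_pos: [0.5472, -0.0007, 0.1177]
ee_rot: [3.135, 0.001, 1.657]
wrist_force: [0.8, -0.3, -1.1]
width: 0.0501
finger_force: 30.0
```

```bash
python3 -m handwheel '[[[0,0,-0.055],[0.081,0.869,0],1],[[0,0,0],[0.081,0.869,0],1],[[0,0,0],[0.081,0.869,0],1],[[0,0,0],[0.081,0.869,0],1],[[0,0,0],[0.081,0.869,0],1]]'
python3 -m handwheel '[[[0,0,0],[0.081,0.869,0],1],[[0,0,0],[0.081,0.869,0],1],[[0,0,0],[0.081,0.869,0],1],[[0,0,0],[0,0,0],1],[[0,0,0],[0,0,0],1]]'
python3 -m handwheel '[[[0,0,0],[0,0,-0.5],1],[[0,0,0],[0,0,-0.5],1],[[0,0,0],[0,0,-0.3],1],[[0,0,0],[0,0,-0.16],1],[[0,0,0],[0,0,0],1]]'
python3 -m handwheel '[[[0,0,0],[0,0,-0.02],1],[[0,0,0],[0,0,-0.02],1],[[0,0,0],[0,0,-0.02],1],[[0,0,0],[0,0,0],1],[[0,0,0],[0,0,0],1]]'
python3 -m handwheel '[[[0,0,0],[0,0,-0.015],1],[[0,0,0],[0,0,0],1]]'
```

```text
time: 41.05
tool_pos: [0.5642, 0.2182, 0.1118]
ee_rot: [-3.139, 0.001, 1.571]
wrist_force: [1.0, -0.5, -0.8]
width: 0.0501
finger_force: 30.0
time: 41.55
tool_pos: [0.5761, 0.3475, 0.1114]
ee_rot: [-3.138, 0.002, 1.573]
wrist_force: [0.2, -0.9, -1.0]
width: 0.0502
finger_force: 30.0
time: 42.05
tool_pos: [0.5771, 0.346, 0.0404]
ee_rot: [-3.14, 0.001, 1.57]
wrist_force: [-0.1, -0.5, -0.8]
width: 0.0498
finger_force: 30.0
time: 42.55
tool_pos: [0.5774, 0.3473, 0.0385]
ee_rot: [3.141, -0.0, 1.571]
wrist_force: [1.2, -0.0, -1.8]
width: 0.0498
finger_force: 30.0
time: 42.75
tool_pos: [0.5775, 0.3473, 0.0383]
ee_rot: [3.141, -0.0, 1.571]
wrist_force: [-0.6, -0.0, 3.0]
width: 0.0497
finger_force: 30.0
```

```bash
python3 -m handwheel '[[[0,0,0],[0,0,0],0.3],[[0,0,0],[0,0,0],0.3],[[0,0,0],[0,0,0],0.3],[[0,0,0],[0,0,0],0.3]]'
python3 -m handwheel '[[[0,0,0],[0,0,0.6],0.3],[[0,0,0],[0,0,0.9],0.3],[[0,0,0],[0.31,-0.913,0],1],[[0,0,0],[0.31,-0.913,0],1],[[0,0,0],[0.31,-0.913,0],1]]'
python3 -m handwheel '[[[0,0,0],[0.31,-0.913,0],1],[[0,0,0],[0.31,-0.913,0],1],[[0,0,0],[0.31,-0.913,0],1],[[0,0,0],[0.31,-0.913,0],1],[[0,0,0],[0,0,0],1]]'
python3 -m handwheel '[[[0,0,0],[0,0,0],1],[[0,0,0],[0,0,0],1],[[0,0,0],[0,0,0],1],[[0,0,0],[0,0,0],1]]'
python3 - <<'E'
from h import *
for n in("top","side"):
    im,P=snap(n);save(f"pics/{n}2.png",im)
    for r in rects(im,P,.025,.055,(.33,.64,-.43,.43)):print(*r)
E
```

```text
time: 43.15
tool_pos: [0.5774, 0.3471, 0.0373]
ee_rot: [-3.142, 0.0, 1.571]
wrist_force: [0.1, -0.5, 0.8]
width: 0.066
finger_force: 0.0
time: 43.65
tool_pos: [0.6244, 0.2092, 0.1133]
ee_rot: [3.14, -0.0, 1.572]
wrist_force: [-0.0, -0.0, -0.7]
width: 0.045
finger_force: 0.0
time: 44.15
tool_pos: [0.6872, 0.0207, 0.112]
ee_rot: [3.141, 0.003, 1.563]
wrist_force: [0.1, 0.8, 0.6]
width: 0.0053
finger_force: 0.0
time: 44.55
tool_pos: [0.6856, 0.0293, 0.1127]
ee_rot: [3.141, -0.0, 1.573]
wrist_force: [0.2, -0.3, 0.3]
width: 0.0003
finger_force: 0.0
[0.5768 0.346 ] [0.123 0.052] 0.2 0.038 649 [127. 121. 122.]
[ 0.5613 -0.3297] [0.121 0.053] 0.1 0.0387 649 [139. 123. 126.]
[0.4941 0.3456] [0.122 0.05 ] -0.6 0.0383 659 [133. 125. 127.]
[ 0.4196 -0.3524] [0.122 0.051] 2.7 0.0389 663 [145. 136. 138.]
[0.4136 0.3468] [0.122 0.051] 0.9 0.0383 677 [136. 127. 130.]
[ 0.5626 -0.3258] [0.123 0.052] 0.4 0.0364 304 [123.  107.5 106. ]
[ 0.422  -0.3496] [0.13  0.052] 3.5 0.0362 320 [124. 111. 109.]
[0.5783 0.3478] [0.123 0.052] 0.2 0.037 725 [118. 110. 108.]
[0.496 0.348] [0.124 0.052] 0.5 0.0367 747 [123. 112. 112.]
[0.4145 0.3498] [0.122 0.052] 0.4 0.0371 777 [124. 115. 113.]
```

View pics/side2.png

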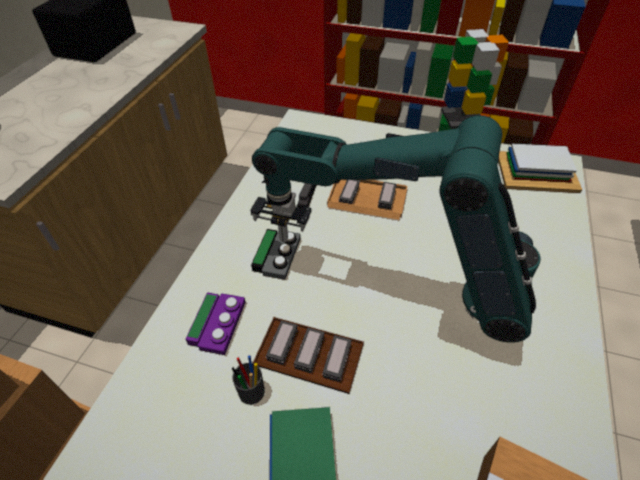

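View pics/top2.png

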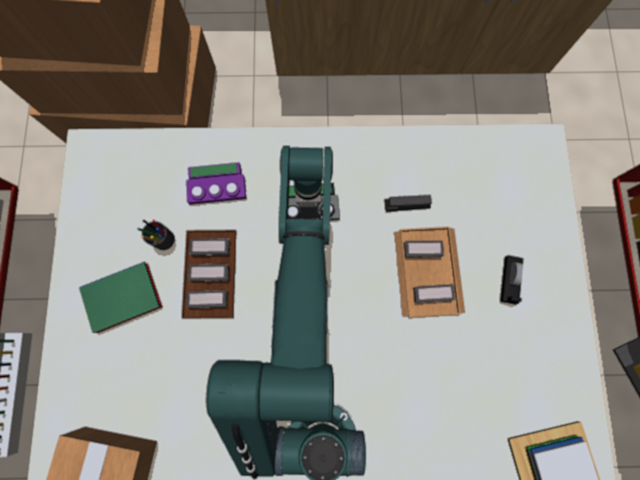

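Run:
```python
from h import *
A=[];
im,P=snap("top")
for (cx,cy) in((.5613,-.3297),(.4196,-.3524),(.4941,.3456)):
    m=(abs(P[...,0]-cx)<.02)&(abs(P[...,1]-cy)<.055)&(P[...,2]>.03)
    p=P[m]-[cx,cy,0]
    print(np.linalg.lstsq(np.c_[p[:,:2],np.ones(len(p))],p[:,2],rcond=None)[0].round(4))
m=(abs(P[...,0]-.56)<.02)
for y in np.arange(-.24,-.29,-.004):
    k=m&(abs(P[...,1]-y)<.002);print(round(y,3),k.sum(),np.nanmedian(P[k,2]).round(4) if k.any() else 0)
```

```text
[-0.0026 -0.0015  0.0393]
[0.0072 0.0064 0.0393]
[0.0338 0.0076 0.0389]
-0.24 13 0.0004
-0.244 22 0.0031
-0.248 17 0.0101
-0.252 20 0.012
-0.256 17 0.0168
-0.26 17 0.0196
-0.264 16 0.0191
-0.268 15 0.023
-0.272 30 0.0364
-0.276 16 0.0366
-0.28 16 0.0396
-0.284 15 0.0417
-0.288 18 0.0387
```

```bash
python3 -m handwheel '[[[0,0,0],[0,0,-0.4],1],[[0,0,0],[0,0,-0.2],1],[[0,0,0],[0,-0.02,0],1],[[0,0,0],[0,0,0],1]]'
python3 -m handwheel '[[[0,0,0],[0,0,-0.06],1],[[0,0,0],[0,0,-0.06],1],[[0,0,0],[0,0,-0.06],1],[[0,0,0],[0,0,-0.04],1],[[0,0,0],[0,0,0],1]]'
python3 -m handwheel '[[[0,0,0],[0,0,-0.04],1],[[0,0,0],[0,0,-0.03],1],[[0,0,0],[0,0,0],1]]'
```

```text
time: 45.1
tool_pos: [0.6857, 0.0266, 0.0822]
ee_rot: [-3.141, 0.0, 1.571]
wrist_force: [0.3, 0.6, 0.9]
width: 0.0005
finger_force: 0.0
time: 45.6
tool_pos: [0.6865, 0.0265, 0.0724]
ee_rot: [3.14, 0.0, 1.571]
wrist_force: [0.0, -0.7, 3.6]
width: 0.0
finger_force: 2.1
time: 45.9
tool_pos: [0.6865, 0.0265, 0.0712]
ee_rot: [3.139, 0.0, 1.571]
wrist_force: [-2.9, 1.5, 11.2]
width: 0.0006
finger_force: 5.6
```

```bash
python3 -m handwheel '[[[0,0,0],[0,0,-0.02],1],[[0,0,0],[0,0,0],1],[[0,0,0],[0,0,0.4],1],[[0,0,0],[0,0,0.2],1],[[0,0,0],[0,0,0],1]]'
python3 -m handwheel '[[[0,0,0],[0.035,-0.54,0],1],[[0,0,0],[0.035,-0.54,0],1],[[0,0,0],[0,0,0],1],[[0,0,0],[0,0,-0.3],1],[[0,0,0],[0,0,0],1]]'
```

```text
time: 46.4
tool_pos: [0.6867, 0.0266, 0.0986]
ee_rot: [3.139, 0.0, 1.571]
wrist_force: [0.6, -0.2, 0.8]
width: 0.0004
finger_force: 0.0
time: 46.9
tool_pos: [0.6872, -0.0263, 0.0777]
ee_rot: [-3.135, -0.001, 1.571]
wrist_force: [-0.2, -0.3, -0.5]
width: 0.0009
finger_force: 0.0
```

```bash
python3 -m handwheel '[[[0,0,0],[0,0,0],1],[[0,0,0],[0,0,-0.06],1],[[0,0,0],[0,0,-0.06],1],[[0,0,0],[0,0,-0.04],1],[[0,0,0],[0,0,0],1]]'
python3 -m handwheel '[[[0,0,0],[0,0,-0.04],1],[[0,0,0],[0,0,-0.03],1],[[0,0,0],[0,0,0],1]]'
```

```text
time: 47.4
tool_pos: [0.6897, -0.0267, 0.0746]
ee_rot: [3.14, -0.001, 1.571]
wrist_force: [-0.0, 2.4, 2.5]
width: 0.0003
finger_force: 1.4
time: 47.7
tool_pos: [0.6897, -0.0268, 0.0714]
ee_rot: [3.14, -0.001, 1.571]
wrist_force: [-1.2, 4.2, 4.1]
width: 0.0005
finger_force: 2.4
```

Press a little harder, then retreat and check.

```bash
python3 -m handwheel '[[[0,0,0],[0,0,-0.03],1],[[0,0,0],[0,0,-0.02],1],[[0,0,0],[0,0,0],1]]'
python3 -m handwheel '[[[0,0,0],[0,0,0.5],1],[[0,0,0],[0,0,0.8],1],[[0,0,0],[0,0,0.3],1],[[0,0,0],[0,0,0],1],[[0,0,0],[0,0,0],1]]'
python3 - <<'E'
from h import *
for n in("top","side"):
    im,P=snap(n);save(f"pics/{n}3.png",im)
    for r in rects(im,P,.025,.055,(.33,.64,-.43,.43)):print(*r)
E
```

```text
time: 48.0
tool_pos: [0.6897, -0.0268, 0.0712]
ee_rot: [3.139, -0.001, 1.571]
wrist_force: [-3.7, 2.8, 11.9]
width: 0.0004
finger_force: 5.8
time: 48.5
tool_pos: [0.6889, -0.0277, 0.1465]
ee_rot: [-3.14, 0.0, 1.57]
wrist_force: [0.3, 0.2, 0.3]
width: 0.0006
finger_force: 0.0
[0.5767 0.3452] [0.122 0.053] -0.8 0.0382 652 [128.5 121.5 123. ]
[ 0.5608 -0.3301] [0.121 0.053] -1.5 0.0387 651 [139. 124. 127.]
[0.4948 0.3459] [0.122 0.051] -0.7 0.0383 662 [133.5 125.  128. ]
[ 0.4195 -0.3522] [0.121 0.051] 2.7 0.0387 667 [146. 136. 139.]
[0.4138 0.3468] [0.122 0.051] 1.1 0.0385 674 [136.5 128.  130. ]
[ 0.5621 -0.3253] [0.127 0.052] 0.1 0.0366 322 [120.  102.5  98. ]
[ 0.422  -0.3485] [0.125 0.052] 3.9 0.0366 322 [123.  110.5 107.5]
[0.5775 0.3482] [0.123 0.052] 0.2 0.0368 725 [118. 110. 108.]
[0.4963 0.3478] [0.124 0.052] 0.2 0.0369 750 [120.5 111.  110. ]
[0.4146 0.3495] [0.123 0.052] 1.9 0.037 773 [124. 115. 114.]
```

View pics/side3.png

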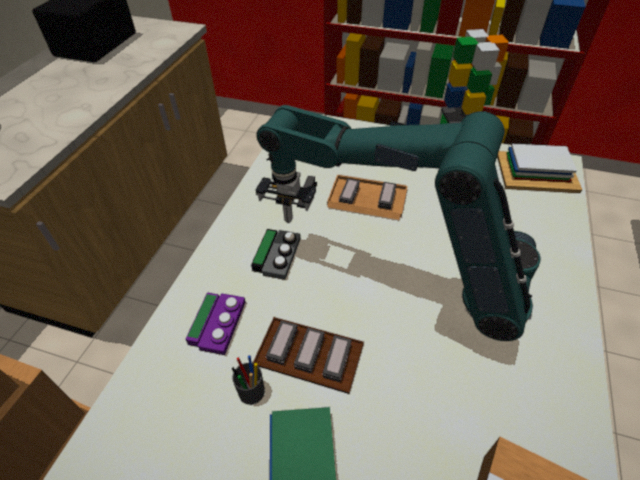

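The side view shows three tins in the wooden tray (pixel 310,350), two in the returns box (367,192) and the arm clear.

```bash
python3 -c "
from bench import robot
print(robot.close_job())"
```

```text
the job is handed in; nothing more can be done
None
```

I opened the delivery, sorted all five tins (three steady ones in the display tray, two rockers in the returns box, all flat and lid up), booked it with the middle then right key, and handed the job in; one rocker was knocked aside inside the box and now lies flat against its wall.

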